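# Hold the spring clamp open over the panel edge

## Robot

A 6-joint arm with a two-finger parallel gripper is mounted at the origin on a cart in front of the work surface, level with it; the furniture and walls round the work are solid. World frame = base frame: x ahead of the robot, y to its left, z up, the work surface at z = 0. Lengths are in m, angles in rad, forces in N, time in s.
With the tool pointing down it reaches from about 0.375 to 0.975 m from the base axis. Payload 3.8 kg.
Tool frame: the origin (TCP) lies midway between the tips of the shut fingers; the grasp point (between the pads) lies 19 mm behind it; z points along the fingers, y is the line along which they close (so a half turn about z gives the same grasp; the last joint's range is limited). The gripper opens to 85 mm and grips with 20 to 120 N. Pads are 22 mm wide; open, the fingers measure 114 mm over their backs; the gripper's body (76 mm by 85 mm) begins 54 mm behind the grasp point. The pads swing forward as they close: fully open they stand 13 mm farther back than shut.
Start: joints at [-1.155, 0.264, 1.604, -0, 1.274, -0.037], TCP at [0.295, -0.607, 0.231] pointing down, gripper open.
Joint ranges: [-2.63, 2.63], [-0.94, 2.18], [0.31, 2.57], [-1.31, 4.45], [0, 2.66], [-2.55, 2.55]. Speed limits (rad/s): [2.57, 2.57, 3.14, 3.14, 3.14, 3.14].

## Interface

Orientations are given as a unit quaternion [w, x, y, z].
In Python, from bench import sense, snapshot, env gives the robot as it stands.
- The arm moves only by the shell command python3 -m handwheel 'ROWS' [FORCE]. ROWS is JSON, a list of rows, each a list of 7 numbers: the turn, a rotation vector about the world's x, y, z in degrees, then the shift along the world's x, y, z in cm, then the finger opening in cm, from 0 to 8.54. In form: [[wx, wy, wz, x, y, z, hand], ...]. A call has exactly 8 rows; each row is the pose to reach, as a shift and turn from the pose commanded when the call began; what a row does not reach only later rows make up. A row lasts 1/12 s, in which the tool goes at most 41.7 mm and 7.16 degrees, less where a joint would pass 70% of its speed; a pose out of reach is approached as far as the arm can. A call with a gripper value outside its range is refused whole. The fingers move at their own pace and stop on an object; FORCE is the grip in N (left out, the last holds). Time passes only in rows, so rows that repeat a pose let the fingers close, or fill a call up. It gives the time, the measured TCP pose, the force, the opening and the grip force at its end, in the units of the state.
- sense(): the state, without advancing time (a new reading comes with each control period).
- snapshot(name): name is "scene" or "side" or "wrist"; returns a dict with "pixels" (480x640x3 uint8, red, green, blue), "z_map" (480x640 float32, m along the optical axis (not along the pixel's ray), 0 where there is no reading), "fx", "fy", "cx", "cy" (pixels), "pose" (4x4, takes a point from camera to world coordinates). Camera axes: x right, y down, z forward; pixel columns grow to the right and rows downward; lengths in m; the calibration is good to about 2 mm. A picture is of the moment at which its call begins.
- env.job_done(): hands the job in; it is judged then, once.
The state is a dict: "time_s": time; "joint_positions": joint angles; "dq": joint speeds; "tau": joint torques, N m; "ee_pos": TCP position; "tool_rot": TCP orientation; "contact_force": force on the tool from outside, world axes, zero at the start; "wrist_torque": the same for the moment, N m; "width": opening from 0.0 (shut) to 1.0 (fully open); "finger_force": force on a finger pad.
Only numpy, scipy, OpenCV 4.12 (cv2) and the standard library are available. Lean on these libraries where they do the work, as an engineer would, in place of code of your own. Each camera call takes 0.05 s, during which the arm holds its last target. There are 200 camera calls.

## Task

Squeeze the handles of the spring clamp with the orange tips so that it lets go of the rail, lift it off, and hold it wide open over the top edge of the upright plywood panel at the red mark: one jaw well down on either side of the panel, no part of the clamp touching it, so that a facing strip can be slipped in before the clamp is let go. Finish like that, still squeezing and holding the clamp in the air; do not shove the panel, and leave the blue clamp, the nail tin and the small wooden sleeve alone.

Things in the scene. Friction and masses are not known exactly. Their poses are not given: they have to be found in the camera images.
- clamp: Spring clamp with orange tips, 0.12 kg, clipped over the rail, jaws down, handles up: two levers on a hinge with a 14 mm thick coil. Origin: middle of the hinge; z up to the handles, x along the hinge (and the rail), y across. The frame is fixed to the -y lever, so it leans by half the opening angle when the clamp is squeezed evenly.
- clamp_grip_a (a point): Centre of the orange grip block (24 mm along x, 10 thick, 22 high) on the -y handle, 50 mm above and 23.5 mm beside the hinge on the rail. The flat outer faces lean outward: 62 mm over both at their top edges, 59 mm above the hinge. Fully open they are parallel, 31 mm over both, 43 to 65 mm above it. Pressing them together opens the jaws: 4 N at first, 12 N at the end.
- clamp_grip_b (a point): The same point of the +y handle's grip block.
- clamp_lever (a joint): Opening angle of the orange clamp's levers in rad: 0 as clipped on the 6 mm rail, 0.5 fully open (stop), -0.13 jaws shut on nothing. A spring closes it.
- clamp_tip_a (a point): Inner lower corner, mid-width, of the orange jaw pad on the -y side. A pad is 22 mm wide along x and reaches from 30 to 46 mm below the hinge; on the rail its inner face is 3 mm from the middle plane. Fully open, the tips gape 28 mm and are about 45 mm below the hinge.
- clamp_tip_b (a point): The same point of the jaw pad on the +y side.
- rail: Wooden storage rail, fixed: an upright board 230 mm long, 6 mm thick, top edge 90 mm above the bench, on a foot 250 x 80 x 16 mm. Origin in the middle of the underside, x along the board. The two clamps are clipped on it side by side, hinges 16 mm above its top edge, in either order.
- panel: Upright plywood panel 180 mm long, 6 mm thick, in a dark wooden stand (130 x 72 x 26 mm); its straight top edge is 110 mm above the bench. Loose, 0.9 kg in all. Origin in the middle of the underside, x along the panel, y across it, z up.
- mark (a point): The red mark: a red band 8 mm wide across the panel's top edge and 30 mm down both faces, 30 mm from the middle along the panel's +x. This point is the middle of the top edge there.
- blue_clamp: The same kind of spring clamp with blue tips, on the rail beside the orange one, at least 90 mm from it (hinge to hinge). Leave it alone. Origin and axes as for the orange clamp.
- nail_tin: Grey open tin of nails, 66 mm across, 75 mm high, standing on the bench; origin in the middle of its underside. Leave it alone.
- sleeve: Small turned wooden sleeve (spool shape), 44 mm across, 40 mm high, standing on the bench; origin in the middle of its underside. Leave it alone.
Not all that is in view belongs to the job. What is shaped like the clamp but green or yellow is not meant.

How it is judged:
On the way:
1. the orange clamp is squeezed open and lifted clear of the rail (value of joint clamp_lever above 0.25 rad and distance of clamp from where it was at the start of the episode above 0.06 m and contact force between clamp and rail below 0.1 N), for 0.2 s.
At the end, for the whole second after the job is handed in: Clamp held open over 0.3 rad, still, touching neither panel nor rail; a jaw tip on each side of the panel, 12 mm or more below its edge, 3 mm or more off its face, within 15 mm of the mark. Panel upright, moved under 15 mm; blue clamp, tin and sleeve under 20 mm (value of joint clamp_lever above 0.3 rad and contact force between the fingers and clamp above 3 N and contact force between clamp and panel below 0.1 N and contact force between clamp and rail below 0.1 N and height (world z) of clamp above 0.115 m and linear speed of clamp below 0.03 m/s and z of each of clamp_tip_a, clamp_tip_b in the frame of mark below -0.012 m and x of clamp_tip_a in the frame of mark between -0.015 and 0.015 m and x of clamp_tip_b in the frame of mark between -0.015 and 0.015 m and ((y of clamp_tip_a in the frame of mark below -0.006 m and y of clamp_tip_b in the frame of mark above 0.006 m) or (y of clamp_tip_a in the frame of mark above 0.006 m and y of clamp_tip_b in the frame of mark below -0.006 m)) and angle between panel's own z axis and vertical below 0.05 rad and distance of panel from where it was at the start of the episode below 0.015 m and distance of each of blue_clamp, nail_tin, sleeve from where it was at the start of the episode below 0.02 m); the arm keeps its last pose, push and grip.
It fails at once if the panel is shoved (distance of panel from where it was at the start of the episode above 0.015 m or angle between panel's own z axis and vertical above 0.15 rad).
It fails at once if the blue clamp, the nail tin or the wooden sleeve is disturbed (distance of any of blue_clamp, nail_tin, sleeve from where it was at the start of the episode above 0.02 m).
It also fails if it takes over 32 s, if anything falls off the work surface, if the arm or the gripper's body presses on something with over 40 N, if the wrist force passes 120 N, or if a joint passes its speed limit or range.

## Working session

There is one attempt and no reset: what is moved stays moved. The work goes in short steps, Python scripts to look and compute and a shell command to move; the robot and the scene stay as the last step left them, time stands still between calls to the robot, and variables do not carry over. Pictures are saved under pics/ and viewed, at most 10 in all, crops included, and the job is handed in when it is done.

```bash
mkdir -p pics && cat > h.py <<'E'
import numpy as np, cv2
from bench import sense, snapshot, env
def world(s,u,v,z=None):
    z = s["z_map"][int(v),int(u)] if z is None else z
    p=np.array([(u-s["cx"])/s["fx"]*z,(v-s["cy"])/s["fy"]*z,z,1]); return (np.array(s["pose"])@p)[:3]
def cloud(s):
    z=s["z_map"]; v,u=np.mgrid[:480,:640]
    P=np.stack([(u-s["cx"])/s["fx"]*z,(v-s["cy"])/s["fy"]*z,z,np.ones_like(z)],-1)@np.array(s["pose"]).T
    P=P[...,:3]; P[z==0]=np.nan; return P
def save(s,name): np.savez("pics/"+name+".npz",**s); cv2.imwrite("pics/"+name+".png",s["pixels"][...,::-1])
def load(name): return dict(np.load("pics/"+name+".npz"))
E
python3 - <<'E'
from h import *
for n in("scene","side"): 
    s=snapshot(n); save(s,n+"0"); print(n,np.round(s["pose"],3).tolist(),s["fx"])
print(sense())
E
```

```text
scene [[-0.83, -0.358, 0.429, 0.191], [-0.558, 0.537, -0.632, 0.4], [-0.004, -0.764, -0.645, 0.723], [0.0, 0.0, 0.0, 1.0]] 548.345170366706
side [[-0.993, -0.085, 0.083, 0.504], [-0.118, 0.632, -0.766, 0.598], [0.013, -0.771, -0.637, 0.76], [0.0, 0.0, 0.0, 1.0]] 554.9686584875885
{'time_s': 0.1, 'joint_positions': array([-1.15490546e+00,  2.64634466e-01,  1.60521608e+00,  2.44896008e-05,
        1.27373126e+00, -3.69509555e-02]), 'dq': array([-0.00065591, -0.00216772, -0.00099781,  0.00193256,  0.0001381 ,
        0.00219111]), 'tau': array([ 6.79843615e-04, -5.16705322e+01, -3.68590379e+01, -6.82872314e-05,
        6.27639267e-03, -4.44943240e-06]), 'ee_pos': array([ 0.29503675, -0.60637543,  0.23012729]), 'tool_rot': array([-9.78980397e-04,  9.74476434e-01,  2.24487619e-01, -1.75821123e-04]), 'contact_force': array([-0.03250179, -0.36149214,  0.43524141]), 'wrist_torque': array([-0.0173729 , -0.01920628,  0.00873738]), 'finger_force': 0.0, 'width': 0.9980021505338303}
```

View pics/scene0.png

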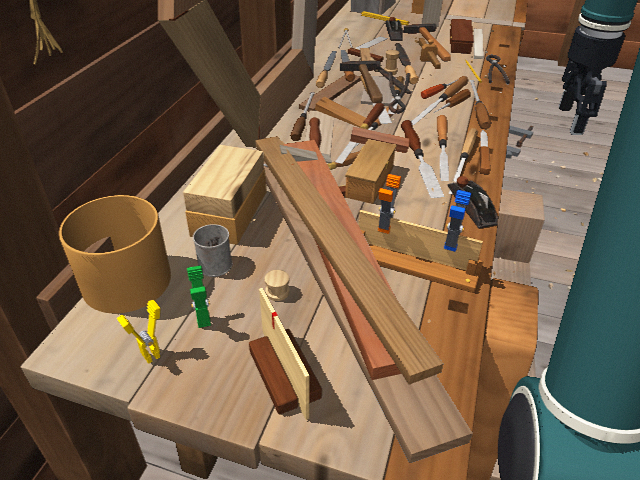

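View pics/side0.png

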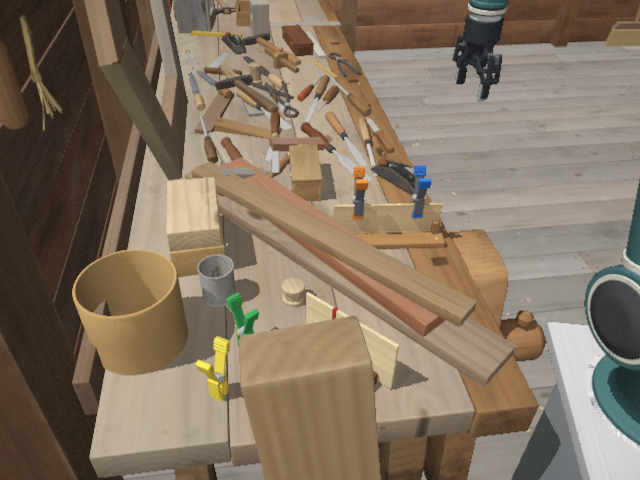

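Scene view: orange clamp at (388,205), blue at (458,220) on the rail, red mark at (274,318) on the panel, a block behind the orange clamp (370,170), and planks between rail and panel. Now the numbers.

```bash
python3 - <<'E'
from h import *
for n in("scene","side"):
    s=load(n+"0"); P=cloud(s); H=cv2.cvtColor(s["pixels"],cv2.COLOR_RGB2HSV).astype(int); h,S,V=H[...,0],H[...,1],H[...,2]
    print("==",n)
    r=lambda a:np.round(a,4).tolist()
    def st(name,m):
        Q=P[m]; Q=Q[np.isfinite(Q).all(1)]
        if len(Q)<5: print(name,len(Q)); return None
        print(name,len(Q),"mean",r(Q.mean(0)),"lo",r(np.percentile(Q,3,0)),"hi",r(np.percentile(Q,97,0))); return Q
    x,y,z=P[...,0],P[...,1],P[...,2]
    near=(x>0.3)&(x<1.0)&(y>-.6)&(y<.5)
    st("orange up",(h>4)&(h<14)&(S>215)&(V>150)&(z>.13)&near)
    st("blue up",(h>100)&(h<125)&(S>150)&(z>.13)&near)
    red=((h<4)|(h>175))&(S>190)&(V>100)&near
    st("red",red&(z>.07)&(z<.13)); st("redtop",red&(z>.107)&(z<.113))
    def edge(name,m):
        Q=st(name,m)
        if Q is None:return
        vx,vy,x0,y0=cv2.fitLine(Q[:,:2].astype(np.float32),cv2.DIST_HUBER,0,.01,.01).ravel()
        t=(Q[:,:2]-[x0,y0])@[vx,vy]; a,b=np.percentile(t,[1,99]);print("  line dir",r([vx,vy]),"deg",np.degrees(np.arctan2(vy,vx)),"ends",r([x0+a*vx,y0+a*vy]),r([x0+b*vx,y0+b*vy]),"len",b-a)
    u=np.arange(640)[None]*np.ones((480,1)); v=np.arange(480)[:,None]*np.ones((1,640))
    if n=="scene":
        edge("railtop",(z>.086)&(z<.093)&(u>355)&(u<485)&(v>205)&(v<265))
        edge("paneltop",(z>.106)&(z<.114)&(u>255)&(u<312)&(v>285)&(v<420))
        st("block",(u>350)&(u<395)&(v>140)&(v<190)&(z>.02)&near)
        st("planks",(u>260)&(u<440)&(v>140)&(v<375)&(z>.02)&(S>0)&near&(z<.2))
        st("sleeve",(u>262)&(u<292)&(v>268)&(v<300)&(z>.02)&near)
        st("tin",(u>195)&(u<232)&(v>225)&(v<275)&(z>.02)&near)
        st("green",(h>50)&(h<75)&(S>150)&near)
    else:
        edge("railtop",(z>.086)&(z<.093)&(u>330)&(u<445)&(v>195)&(v<240))
        edge("paneltop",(z>.106)&(z<.114)&(u>300)&(u<400)&(v>288)&(v<390))
E
```

```text
== scene
orange up 91 mean [0.5192, -0.3693, 0.1584] lo [0.5037, -0.3816, 0.1474] hi [0.531, -0.3252, 0.1665]
blue up 349 mean [0.3926, -0.3752, 0.159] lo [0.3791, -0.402, 0.1455] hi [0.4069, -0.3466, 0.1676]
red 25 mean [0.5382, -0.0297, 0.1034] lo [0.5338, -0.034, 0.0855] hi [0.5412, -0.0269, 0.111]
redtop 15 mean [0.5372, -0.0304, 0.1095] lo [0.5337, -0.0342, 0.1077] hi [0.5403, -0.0273, 0.1111]
railtop 402 mean [0.4502, -0.3644, 0.0888] lo [0.3484, -0.3848, 0.0862] hi [0.5604, -0.3429, 0.0919]
  line dir [0.9847000241279602, 0.1745000034570694] deg 10.049256 ends [0.3441, -0.3839] [0.5653, -0.3447] len 0.22459888677603196
paneltop 441 mean [0.5051, -0.0101, 0.109] lo [0.4377, -0.0588, 0.1067] hi [0.5814, 0.0321, 0.111]
  line dir [0.8458999991416931, -0.53329998254776] deg -32.227135 ends [0.4355, 0.0337] [0.5854, -0.0608] len 0.17714106071715802
block 1534 mean [0.6376, -0.5166, 0.0638] lo [0.5224, -0.5946, 0.0277] hi [0.7131, -0.3724, 0.1605]
planks 23900 mean [0.5529, -0.2602, 0.0635] lo [0.3354, -0.5483, 0.0241] hi [0.8249, -0.0029, 0.1091]
sleeve 468 mean [0.6179, -0.1408, 0
[... 243 characters left out ...]
0.0003, 0.1069]
== side
orange up 0
blue up 223 mean [0.3962, -0.3738, 0.1599] lo [0.3819, -0.4008, 0.1487] hi [0.4097, -0.3464, 0.1697]
red 13 mean [0.5403, -0.0283, 0.1027] lo [0.5382, -0.0302, 0.0922] hi [0.5417, -0.0262, 0.1116]
redtop 4
railtop 368 mean [0.4593, -0.364, 0.09] lo [0.3527, -0.3864, 0.0862] hi [0.5652, -0.3434, 0.0929]
  line dir [0.9829999804496765, 0.1835000067949295] deg 10.575628 ends [0.3485, -0.3847] [0.5687, -0.3436] len 0.2239915792845114
paneltop 444 mean [0.5117, -0.0123, 0.1106] lo [0.4406, -0.0589, 0.1065] hi [0.5864, 0.0326, 0.1137]
  line dir [0.847599983215332, -0.5306000113487244] deg -32.047863 ends [0.4388, 0.034] [0.5891, -0.0601] len 0.17734078901511216
```

```bash
python3 -m handwheel '[[0,0,-2,2.5,2.8,1.5,8.5],[0,0,-4,5,5.8,3,8.5],[0,0,-6,7.7,8.8,4,8.5],[0,0,-8,10.4,11.8,4.5,8.5],[0,0,-10,13,15,5,8.5],[0,0,-12,15.8,18,5,8.5],[0,0,-14,18.5,21,5,8.5],[0,0,-15.7,21.2,24.1,5,8.5]]' 20 && python3 - <<'E'
from h import *
s=load("scene0");P=cloud(s)
x,y,z=P[...,0],P[...,1],P[...,2]
# max height map between rail and panel (5cm cells)
for yy in np.arange(-.45,.1,.05):
    print(round(yy,2),[int(1000*np.nanpercentile(z[m],99)) if (m:=(abs(x-xx)<.025)&(abs(y-yy)<.025)).sum()>5 else -1 for xx in np.arange(.35,.75,.05)])
w=snapshot("wrist");save(w,"wrist1");print(np.round(w["pose"],3).tolist(),w["fx"])
o=sense();print(o["ee_pos"],o["tool_rot"],o["width"])
E
```

```text
time_s: 0.77
ee_pos: [0.5081, -0.3643, 0.281]
tool_rot: [-0.0, 0.996, 0.088, -0.0]
contact_force: [0.1, -0.4, 1.1]
width: 0.997
finger_force: 0.0
-0.45 [2, -1, -1, -1, 2, 2, 61, 59]
-0.4 [90, 167, -1, 167, 167, 59, 59, 81]
-0.35 [44, 166, 90, 166, 162, 78, 82, 82]
-0.3 [2, 1, 14, 164, 81, 82, 82, 81]
-0.25 [5, 2, 79, 82, 82, 81, 79, 2]
-0.2 [2, 82, 81, 82, 80, 26, 1, 1]
-0.15 [82, 82, 81, 80, 12, 41, 41, 1]
-0.1 [81, 81, 58, 2, 2, 1, 2, 1]
-0.05 [79, 57, 25, 28, 110, 109, 2, 107]
-0.0 [18, 2, 110, 110, 105, 24, 106, 103]
0.05 [1, 2, 109, 27, 2, 2, 2, 107]
[[0.175, -0.95, -0.258, 0.574], [-0.985, -0.169, -0.045, -0.353], [-0.001, 0.262, -0.965, 0.424], [0.0, 0.0, 0.0, 1.0]] 409.85308246308585
[ 0.51306161 -0.35791847  0.28090165] [-0.00262642  0.99594427  0.0899086   0.00213495] 0.993826269011598
```

View pics/wrist1.png

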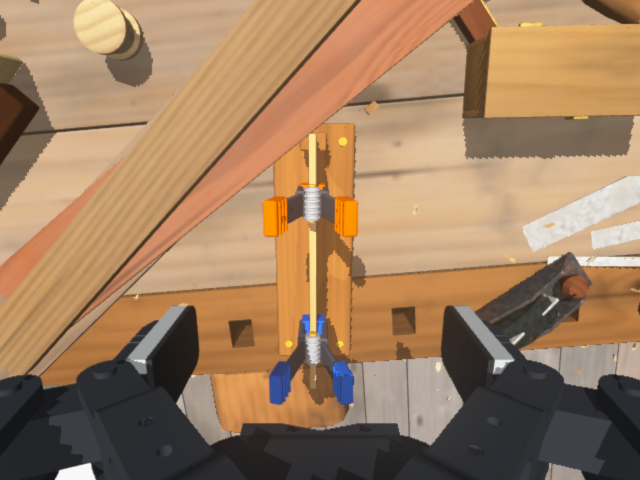

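Wrist view: the orange clamp's grip blocks are at (275,217) and (346,217), with the coil at (312,203). Blue is lower in the image, and the block and planks are clear of the fingers.

```bash
python3 - <<'E'
from h import *
s=load("wrist1");P=cloud(s);H=cv2.cvtColor(s["pixels"],cv2.COLOR_RGB2HSV).astype(int);h,S,V=H[...,0],H[...,1],H[...,2]
z=P[...,2]; m=(h>5)&(h<20)&(S>200)&(V>100)&(z>.14)
n,l,st,c=cv2.connectedComponentsWithStats(m.astype(np.uint8))
C=[]
for i in range(1,n):
    if st[i,4]<40: continue
    Q=P[l==i]; T=Q[Q[:,2]>np.percentile(Q[:,2],97)-.004]
    print(st[i],np.round(np.median(Q,0),4),"top mid",np.round((T.min(0)+T.max(0))/2,4),len(T)); C.append((T.min(0)+T.max(0))/2)
if len(C)==2: d=C[0]-C[1]; print("mid",(C[0]+C[1])/2,"sep",np.linalg.norm(d),"ang",np.degrees(np.arctan2(d[1],d[0])))
print("coil",world(s,312,203),world(s,312,150),world(s,313,270))
o=sense();print(o["ee_pos"],o["tool_rot"],o["width"])
E
```

```text
[263 196  24  41 872] [ 0.5178 -0.3331  0.1657] top mid [ 0.5164 -0.3312  0.1667] 569
[334 196  24  41 845] [ 0.5258 -0.3777  0.1659] top mid [ 0.525  -0.3798  0.167 ] 583
mid [ 0.52073089 -0.35552041  0.16681559] sep 0.04940841718041062 ang 100.05942723596532
coil [ 0.52159129 -0.35564188  0.11239271] [ 0.55972811 -0.34865016  0.09063078] [ 0.46086807 -0.36657024  0.09031683]
[ 0.51306161 -0.35791847  0.28090165] [-0.00262642  0.99594427  0.0899086   0.00213495] 0.993826269011598
```

```bash
python3 -m handwheel '[[0,0,0,0.7,0.6,-1,8.5],[0,0,0,1.4,1.1,-3,8.5],[0,0,0,1.4,1.1,-5,8.5],[0,0,0,1.4,1.1,-7,8.5],[0,0,0,1.4,1.1,-8.5,8.5],[0,0,0,1.4,1.1,-9.5,8.5],[0,0,0,1.4,1.1,-10,8.5],[0,0,0,1.4,1.1,-10,8.5]]' 30 && python3 - <<'E'
from h import *
o=sense();print(o["ee_pos"],o["tool_rot"],o["width"],o["contact_force"])
E
```

```text
time_s: 1.48
ee_pos: [0.52, -0.3549, 0.1793]
tool_rot: [-0.001, 0.996, 0.089, -0.001]
contact_force: [-0.9, 0.1, -0.1]
width: 0.994
finger_force: 0.0
[ 0.52003895 -0.354948    0.17929462] [-9.84035913e-04  9.96038175e-01  8.89123928e-02 -1.25402022e-03] 0.99393480172617 [-0.8613876   0.1063584  -0.05231585]
```

```bash
python3 -m handwheel '[[0,0,0,0.1,0,-1.5,8.5],[0,0,0,0.1,0,-3,8.5],[0,0,0,0.1,0,-4.2,8.5],[0,0,0,0.1,0,-4.6,8.5],[0,0,0,0.1,0,-4.6,6.5],[0,0,0,0.1,0,-4.6,6.5],[0,0,0,0.1,0,-4.6,6.0],[0,0,0,0.1,0,-4.6,6.0]]' 30 && python3 -m handwheel '[[0,0,0,0,0,0,5],[0,0,0,0,0,0.1,4.5],[0,0,0,0,0,0.2,4],[0,0,0,0,0,0.3,3.5],[0,0,0,0,0,0.4,3],[0,0,0,0,0,0.5,2.6],[0,0,0,0,0,0.5,2.6],[0,0,0,0,0,0.5,2.6]]' 30 && python3 - <<'E'
from h import *
w=snapshot("scene");save(w,"sc2");cv2.imwrite("pics/sc2c.png",cv2.resize(w["pixels"][120:280,300:500,::-1],None,fx=4,fy=3.75,interpolation=cv2.INTER_CUBIC)[:600])
E
```

```text
time_s: 2.15
ee_pos: [0.5228, -0.3554, 0.1363]
tool_rot: [0.001, 0.996, 0.089, 0.001]
contact_force: [0.2, -0.9, -0.7]
width: 0.703
finger_force: 4.0
time_s: 2.82
ee_pos: [0.5224, -0.355, 0.1404]
tool_rot: [0.0, 0.996, 0.089, 0.0]
contact_force: [0.6, 0.7, -1.7]
width: 0.345
finger_force: 32.3
```

View pics/sc2c.png

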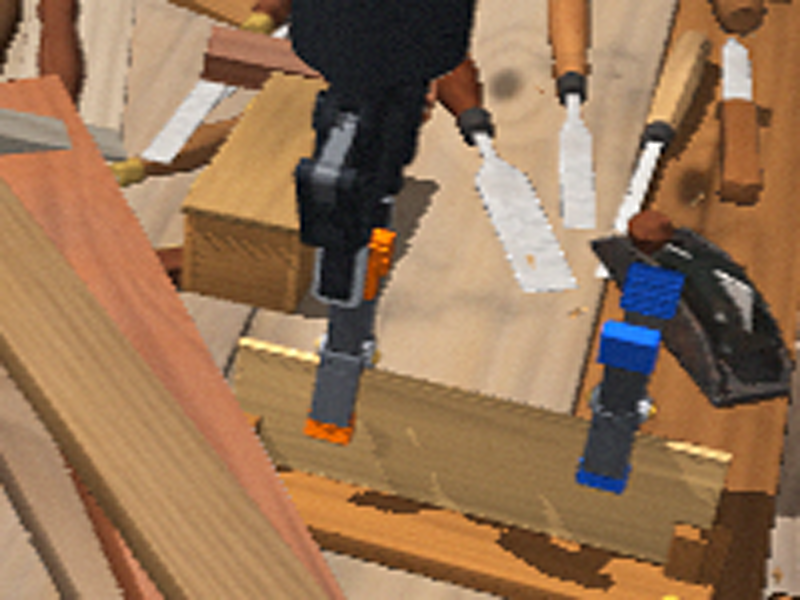

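Fingers squeezed the grips to about 29 mm with 32 N, so the clamp is at its stop with its jaws either side of the rail (crop ~(335,420)). Lift straight up, then carry it over.

```bash
python3 -m handwheel '[[0,0,0,0,0,1,2.6],[0,0,0,0,0,2.5,2.6],[0,0,0,0,0,4,2.6],[0,0,0,0,0,6,2.6],[0,0,0,0,0,8,2.6],[0,0,0,0,0,9.5,2.6],[0,0,0,0,0,10,2.6],[0,0,0,0,0,10,2.6]]' 30 && python3 -m handwheel '[[0,0,-2,0,1,0,2.6],[0,0,-6,0.1,3,0,2.6],[0,0,-10,0.3,5.5,0,2.6],[0,0,-14,0.5,8,0,2.6],[0,0,-18,0.7,10.5,0,2.6],[0,0,-22,0.8,13,0,2.6],[0,0,-25,0.9,15.5,0,2.6],[0,0,-28,1,18,0,2.6]]' 30 && python3 -m handwheel '[[0,0,-4,0.1,2.5,0,2.6],[0,0,-7,0.2,5,0,2.6],[0,0,-10,0.3,7.5,0,2.6],[0,0,-12.5,0.4,10,0,2.6],[0,0,-14.5,0.5,12,0,2.6],[0,0,-14.5,0.6,13.7,0,2.6],[0,0,-14.5,0.6,14.6,0,2.6],[0,0,-14.5,0.6,14.6,0,2.6]]' 30 && python3 - <<'E'
from h import *
w=snapshot("wrist");save(w,"wr3");s=snapshot("scene");save(s,"sc3");save(snapshot("side"),"sd3")
a=w["pixels"][...,::-1][100:400,120:520]; cv2.imwrite("pics/wr3c.png",cv2.resize(a,None,fx=2,fy=2))
o=sense();print(o["ee_pos"],o["tool_rot"],o["width"],o["finger_force"],o["contact_force"])
E
```

```text
time_s: 3.53
ee_pos: [0.5234, -0.3558, 0.2431]
tool_rot: [0.002, 0.996, 0.089, 0.002]
contact_force: [1.1, 0.6, -1.3]
width: 0.346
finger_force: 32.3
time_s: 4.2
ee_pos: [0.5313, -0.1735, 0.2386]
tool_rot: [-0.0, 0.988, -0.156, -0.001]
contact_force: [-0.3, -0.4, -0.0]
width: 0.342
finger_force: 32.3
time_s: 4.87
ee_pos: [0.5375, -0.0274, 0.2391]
tool_rot: [-0.0, 0.961, -0.277, -0.001]
contact_force: [-0.2, -0.1, -1.6]
width: 0.348
finger_force: 32.3
[ 0.53802411 -0.0296879   0.23977259] [ 4.20211156e-04  9.60638850e-01 -2.77799792e-01 -3.14918248e-04] 0.3444903895697828 32.254371643066406 [-0.18524203 -0.30007258 -0.78834183]
```

View pics/wr3c.png

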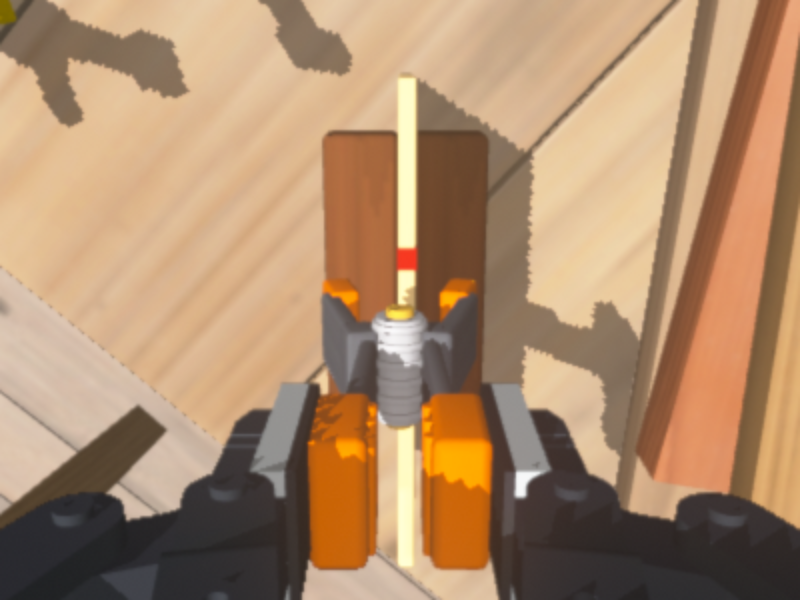

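View pics/sc3.png

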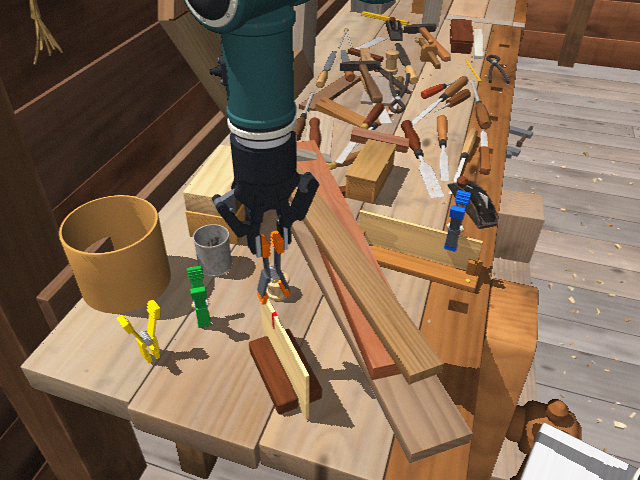

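Wrist crop: clamp held level, parallel to the panel edge; mark at (406,259), pads' far ends at (342,290) and (458,290), coil at (400,370), grips at (340,480) and (456,480). Now measure relative offsets.

```bash
python3 - <<'E'
from h import *
s=load("wr3");P=cloud(s);z=P[...,2];H=cv2.cvtColor(s["pixels"],cv2.COLOR_RGB2HSV).astype(int);h,S,V=H[...,0],H[...,1],H[...,2]
r=lambda a:np.round(a,4).tolist()
ee=np.array([.5380,-.0297,.2398]); a=np.radians(-32.1); ex=np.array([np.cos(a),np.sin(a),0]); ey=np.array([-np.sin(a),np.cos(a),0])
rel=lambda Q:np.stack([(Q-ee)@ex,(Q-ee)@ey,Q[...,2]],-1)
U=np.arange(640)[None]*np.ones((480,1));Vv=np.arange(480)[:,None]*np.ones((1,640))
red=((h<5)|(h>175))&(S>190)&(abs(U-323)<10)&(abs(Vv-230)<10)&(z>.1)&(z<.118)
print("mark",red.sum(),r(P[red].mean(0)),"rel",r(rel(P[red]).mean(0)), r(rel(P[red]).min(0)),r(rel(P[red]).max(0)))
pt=(z>.104)&(z<.117)&(U>310)&(U<335)&(Vv>130)&(Vv<390)&(S<150)
vx,vy,x0,y0=cv2.fitLine(P[pt][:,:2].astype(np.float32),cv2.DIST_HUBER,0,.01,.01).ravel();print("panel deg",np.degrees(np.arctan2(vy,vx)),"rel",r(rel(P[pt]).min(0)),r(rel(P[pt]).max(0)),"z",P[pt][:,2].mean())
org=(h>5)&(h<20)&(S>215)&(V>100)
for nm,uu,vv in(("padL",(275,305),(235,262)),("padR",(335,362),(235,262)),("gripL",(270,312),(290,390)),("gripR",(328,370),(290,390))):
    m=org&(U>uu[0])&(U<uu[1])&(Vv>vv[0])&(Vv<vv[1])&(z>.13)
    if m.sum()>5: Q=rel(P[m]);print(nm,m.sum(),"lo",r(np.percentile(Q,4,0)),"hi",r(np.percentile(Q,96,0)))
m=(U>305)&(U<335)&(Vv>254)&(Vv<312)&(z>.18)&(S<60); Q=rel(P[m]);print("coil lo",r(np.percentile(Q,4,0)),"hi",r(np.percentile(Q,96,0)))
for n in("sc3","sd3"):
    s=load(n);P=cloud(s);z=P[...,2];H=cv2.cvtColor(s["pixels"],cv2.COLOR_RGB2HSV).astype(int);h,S,V=H[...,0],H[...,1],H[...,2]
    near=np.linalg.norm(P[...,:2]-ee[:2],axis=-1)<.06
    Q=rel(P[(h>5)&(h<20)&(S>200)&near&(z>.14)&(z<.182)]);
    print(n,"pads",len(Q),*( (r(np.percentile(q,4,0)),r(np.percentile(q,96,0))) for q in (Q[Q[:,1]<0],Q[Q[:,1]>0]) if len(q)>4))
    q=rel(P[((h<4)|(h>175))&(S>190)&near&(z>.107)&(z<.114)]); print("mark",len(q),r(q.mean(0)) if len(q) else "")
E
```

```text
mark 82 [0.5393, -0.0304, 0.1106] rel [0.0014, 0.0001, 0.1106] [-0.0022, -0.0026, 0.1088] [0.0045, 0.0029, 0.1122]
panel deg -32.22143 rel [-0.1184, -0.0027, 0.1078] [0.0613, 0.0031, 0.112] z 0.1100557214684583
padL 152 lo [0.0015, 0.0141, 0.16] hi [0.0068, 0.0227, 0.1712]
padR 131 lo [0.0011, -0.0173, 0.159] hi [0.0067, -0.0086, 0.1707]
gripL 2438 lo [-0.0137, 0.007, 0.2494] hi [0.0078, 0.0165, 0.264]
gripR 2260 lo [-0.0137, -0.0117, 0.2472] hi [0.0078, -0.002, 0.264]
coil lo [-0.0151, -0.0034, 0.2004] hi [0.0083, 0.0079, 0.2109]
sc3 pads 127 ([-0.0176, -0.0186, 0.1575], [0.0005, -0.0109, 0.1707]) ([-0.0173, 0.0134, 0.1578], [0.0012, 0.0219, 0.1702])
mark 16 [-0.0006, -0.0007, 0.1097]
sd3 pads 9 ([-0.0121, -0.0163, 0.1641], [-0.0024, -0.009, 0.1735])
mark 2 [0.0008, 0.0026, 0.1083]
```

```bash
python3 -m handwheel '[[0,0,0,0.3,-0.5,0,2.6],[0,0,0,0.3,-0.5,-1,2.6],[0,0,0,0.3,-0.5,-2,2.6],[0,0,0,0.3,-0.5,-2.5,2.6],[0,0,0,0.3,-0.5,-3,2.6],[0,0,0,0.3,-0.5,-3,2.6],[0,0,0,0.3,-0.5,-3,2.6],[0,0,0,0.3,-0.5,-3,2.6]]' 30 && python3 -m handwheel '[[0,0,0,0,0,-0.5,2.6],[0,0,0,0,0,-1.2,2.6],[0,0,0,0,0,-2,2.6],[0,0,0,0,0,-2.8,2.6],[0,0,0,0,0,-3.5,2.6],[0,0,0,0,0,-4,2.6],[0,0,0,0,0,-4,2.6],[0,0,0,0,0,-4,2.6]]' 30 && python3 - <<'E'
from h import *
for n,k in(("wrist","wr4"),("scene","sc4"),("side","sd4")): save(snapshot(n),k)
a=load("wr4")["pixels"][...,::-1][150:400,220:430]; b=load("sc4")["pixels"][...,::-1][210:390,220:340]
A=cv2.resize(a,(420,500));B=cv2.resize(b,(333,500));cv2.imwrite("pics/c4.png",np.hstack([A,B]))
o=sense();print(o["ee_pos"],o["tool_rot"],o["width"],o["finger_force"],o["contact_force"])
s=load("sc4");P=cloud(s);z=P[...,2];H=cv2.cvtColor(s["pixels"],cv2.COLOR_RGB2HSV).astype(int);h,S=H[...,0],H[...,1]
m=(h>5)&(h<20)&(S>200)&(np.linalg.norm(P[...,:2]-[.539,-.03],axis=-1)<.05)&(z>.07)&(z<.12)
a=np.radians(-32.1); ex=np.array([np.cos(a),np.sin(a),0]); ey=np.array([-np.sin(a),np.cos(a),0]);mk=np.array([.5372,-.0302,.11])
Q=P[m]-mk;Q=np.stack([Q@ex,Q@ey,Q[:,2]],-1);print(len(Q))
for q in(Q[Q[:,1]<0],Q[Q[:,1]>0]):
    if len(q)>3:print(len(q),np.round(np.percentile(q,4,0),4),np.round(np.percentile(q,96,0),4))
E
```

```text
time_s: 5.68
ee_pos: [0.5414, -0.0339, 0.2104]
tool_rot: [-0.0, 0.961, -0.278, 0.0]
contact_force: [0.2, -0.1, -0.6]
width: 0.346
finger_force: 32.3
time_s: 6.35
ee_pos: [0.5409, -0.0339, 0.1696]
tool_rot: [0.0, 0.961, -0.278, -0.001]
contact_force: [-0.5, 0.1, -0.6]
width: 0.345
finger_force: 32.3
[ 0.54175042 -0.03401937  0.17080427] [-8.90540939e-05  9.60645949e-01 -2.77775288e-01  4.92481215e-04] 0.34779366472899126 32.25181818008423 [ 0.06629265 -0.89369049 -0.91642842]
107
58 [-0.011  -0.0203 -0.0229] [ 0.0066 -0.0125 -0.008 ]
49 [-0.0112  0.0116 -0.0225] [ 0.008   0.0199 -0.0085]
```

View pics/c4.png

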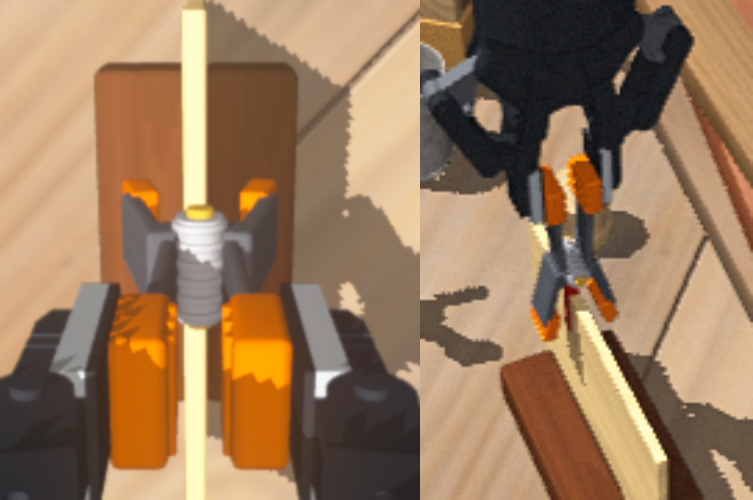

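The picture shows one pad on each side of the panel, (140,195) and (258,195) in the left half, with the coil (200,265) centred over the edge. The tips are about 22 mm below the edge and 9 mm or more off each face. Handing in.

```bash
python3 -c "
from bench import env
print(env.job_done())"
```

```text
the job is handed in; nothing more can be done
None
```

The orange clamp is off the rail and held fully open over the red mark, with its tips about 22 mm down on either side of the panel and clear of both faces; the job was handed in at about 6.5 s, and no verdict came back.

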